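# Prime the bench lubricator

## Task

Prime the hand lubricator without gripping anything: push the swing guard aside (either way, its upright post is there for the fingers) until the plunger knob is completely clear, then pump the spring plunger, all the way down and all the way up again, as many strokes as it takes until the indicator pin at the front has come fully out. Move the pin only by pumping, never by touching it; do not lift or shift the lubricator or the things lying round it, and leave with the plunger up and the guard still aside.

Things in the scene. Friction and masses are not known exactly. Their poses are not given: they have to be found in the camera images.
- pump: Hand lubricator, a 4 kg unit standing loose on the bench: dark steel base plate 160 x 130 x 10 mm (x, y, z), on it a grey housing box 100 x 70 mm, its top 90 mm over the bench. Origin: centre of the base's underside. Its own -x axis is the front (the pin comes out there), +y its left, z up. It may be yawed.
- plunger_top (a point): Centre of the top of the plunger's round black knob, diameter 44 mm, nearly flat; 170 mm over the bench when up. The knob is pressed straight down by 20 mm to a hard stop; a spring (4.5 N when up, 7.5 N when down) brings it up by itself. Pumping adds about 2 N. A press of 14 N is surely at the stop.
- plunger (a joint): Plunger travel in m: 0 = up, 0.020 = fully down.
- guard_post (a point): Centre of the guard's upright steel push post, a round post of diameter 14 mm and height 35 mm that stands on the guard plate. The post's foot (top of the plate) is 185 mm over the bench, its top 220 mm. Its centre is 74 mm from the pivot axis.
- guard_pivot (a point): Point on the guard's upright hinge axis, at the level of the top of the guard plate (185 mm over the bench); 58 mm beside the plunger's axis. A low hinge cap (7 mm) stands there on the plate.
- guard (a joint): Swing guard: flat aluminium plate 46 mm wide, 5 mm thick, reaching 113 mm from the pivot, lying level 10 mm above the plunger knob. Angle in rad, counter-clockwise from above: near 0 it covers the knob (plate along the lubricator's -y), positive swings the far end towards the lubricator's +x (back), negative towards -x (front); stops at +-1.75. The knob is clear beyond +-1.1. Light friction (about 1 N at the post) keeps it where it is left.
- pin_tip (a point): Centre of the outer end of the brass indicator pin, diameter 10 mm, which comes level out of a round boss in the middle of the housing's front face (the lubricator's -x), 60 mm over the bench. The boss's face is 54 mm in front of the plunger's axis.
- pin (a joint): Pin travel in m: 0 = in (tip 2 mm proud of the boss), 0.035 = fully out (tip 37 mm proud; a dark band round the pin has come out of the boss). It is ratcheted: each full stroke moves it 7 mm (the first 2 to 9 mm), during the downstroke; it keeps its place while the plunger rises. Strokes cut short by more than 2 mm at either end may move it less or not at all. When fully out further strokes do nothing.
- padlock: Bystander: brass padlock 61 x 40 x 17 mm lying left of the lubricator; origin centre of its underside.
- nut: Bystander: steel hex nut 30 x 26 x 13 mm left of the lubricator; origin centre of its underside.
- spanner: Bystander: steel spanner 191 mm long, 6 mm thick, right of the lubricator; origin centre of its underside.
- tape_roll: Bystander: roll of black tape, diameter 68 mm, 18 mm high, behind the lubricator; origin centre of its underside.
- tape_measure: Bystander: yellow tape measure 35 x 84 x 69 mm behind the lubricator; origin centre of its underside.

How it is judged (in metres and radians):
On the way, in this order (a step that is already met when the one before it is completed fails the run):
1. the guard is swung clear of the plunger knob ((value of joint guard above 1.1 rad or value of joint guard below -1.1 rad)), for 0.2 s.
2. the indicator pin has been pumped fully out (value of joint pin above 0.032 m), for 0.2 s.
At the end, for the whole second after the job is handed in: The pin is fully out (at least 32 of 35 mm), the plunger is up again (within 3 mm), the guard is at least 1.1 rad to either side, and the lubricator stands upright and still (value of joint pin above 0.032 m and value of joint plunger below 0.003 m and (value of joint guard above 1.1 rad or value of joint guard below -1.1 rad) and angle between pump's own z axis and vertical below 0.05 rad and linear speed of pump below 0.02 m/s); the robot touches nothing.
It fails at once if the indicator pin was touched (contact force between the arm and pin above 1 N).
It fails at once if the lubricator was shifted by more than 30 mm, lifted by more than 8 mm or tipped (distance of pump from where it was at the start of the episode above 0.03 m or height (world z) of pump above 0.008 m or angle between pump's own z axis and vertical above 0.15 rad).
It fails at once if a thing lying round the lubricator was moved by more than 20 mm (distance of any of padlock, nut, spanner, tape_roll, tape_measure from where it was at the start of the episode above 0.02 m).
It also fails if it takes over 51 s, if anything falls off the work surface, if the arm or the gripper's body presses on something with over 40 N, if the wrist force passes 120 N, or if a joint passes its speed limit or range.

## Robot

A 7-joint arm with a two-finger parallel gripper is mounted at the origin on the work surface; the furniture and walls round the work are solid. World frame = base frame: x ahead of the robot, y to its left, z up, the work surface at z = 0. Lengths are in mm, angles in degrees, forces in N, time in s.
With the tool pointing down it reaches from about 425 to 825 mm from the base axis. Payload 3.6 kg.
Tool frame: the origin (TCP) lies at the centre of the arm's flange, where the gripper is bolted on; the fingertips stand 173 mm ahead of it and the grasp point (between the pads) lies manip.grip_depth ahead of it (manip.grip_depth is the distance from the TCP to the grasp point, in mm); z points along the fingers, y is the line along which they close (so a half turn about z gives the same grasp; the last joint's range is limited). The gripper opens to 85 mm and grips with 20 to 120 N. Pads are 22 mm wide; open, the fingers measure 114 mm over their backs; the gripper's body (76 mm by 85 mm) begins 54 mm behind the grasp point. The pads swing forward as they close: fully open they stand 13 mm farther back than shut.
Start: joints at [-73.482, 35.231, -0.722, 81.555, 0.464, 63.22, -2.315], TCP at [201.233, 618.046, 404.697] pointing down, gripper open.
Joint ranges: [-178.69, 178.69], [-17.37, 117.87], [-77.05, 75.6], [15.02, 138.74], [-78.02, 258.01], [0.78, 113.62], [-162.83, 162.83]. Speed limits (degrees/s): [159.86, 159.86, 180, 180, 180, 180, 180].

## Interface

Orientations are given as a 3x3 rotation matrix whose columns are the frame's x, y, z axes.
In Python, from plant import manip gives the robot as it stands. The module is installed in compiled form; this text tells all that it offers.
- The arm moves only by the tool apply_moves, never from a script. Its argument "increments" is a list that holds one entry, the list of rows, each a list of 7 numbers: the shift along the tool's x, y, z normalised to -1 to 1, where 1 is 0.1 m, then the turn, a rotation vector about the tool's x, y, z normalised to -1 to 1, where 1 is 45 degrees, then the opening in per cent of the stroke, from 0 (shut) to 100 (fully open). In form: [[[x, y, z, rx, ry, rz, claw], ...]]. A call has exactly 5 rows; each row is the pose to reach, as a shift and turn from the pose commanded when the call began, along the tool's axes at that moment; what a row does not reach only later rows make up. A row lasts 1/10 s, in which the tool goes at most 50 mm and 8.59 degrees, less where a joint would pass 70% of its speed; a pose out of reach is approached as far as the arm can. A call with a number of a shift or a turn outside -1 to 1 is refused whole. A call with a gripper value outside its range is refused whole. The fingers move at their own pace and stop on an object; "force" is the grip in N (left out, the last holds). Time passes only in rows, so rows that repeat a pose let the fingers close, or fill a call up. It gives the time, the measured TCP pose, the force, the opening and the grip force at its end, in the units of the state.
- manip.read_state(): the state, without advancing time (a new reading comes with each control period).
- manip.capture(name): name is "scene" or "top" or "wrist"; returns (picture, depth): 420x560x3 uint8, blue, green, red; 420x560 float32, mm along the optical axis (not along the pixel's ray), 0 where there is no reading.
- manip.calibration(name): a dict with "camera_matrix" (3x3 intrinsics, pixels), "dist" ([k1, k2, p1, p2, k3] as OpenCV has them; the pictures are not rectified), "xyz" and "rotation" of the camera in the world; the wrist camera has in their place "hand_eye" (4x4, takes a point from camera to tool coordinates, whose origin is the TCP and whose axes are the flange's). Camera axes: x right, y down, z forward; pixel columns grow to the right and rows downward; lengths in mm; the calibration is good to about 2 mm. A picture is of the moment at which its call begins: read the wrist's pose just before it. calibration takes no time and is no camera call.
- manip.finish_job(): hands the job in; it is judged then, once.
Trained networks look in the newest picture that a camera, given by its name, has taken for a name from the list of things; names that differ only in an ending like _2 or _b are one class to them, and where a whole thing is asked for, a point or a joint stands for the part that bears it (a point fixed in the world has none). Each returns a list of dicts, best first, with "score" (0 to 1); they miss things now and then, are a little off and sometimes report something else, mostly with a low value. They report only what shows in the picture. A call takes as long as a camera call.
- manip.spot_in(name, camera): "point" ([x, y, z] in mm, in world coordinates, good to about 4 mm: the middle of the surface that is visible of it).
- manip.masks_of(name, camera): "region" (420x560 bool, what is visible of it).
- manip.spot_point(name, camera): "point" ([x, y, z] in mm, in world coordinates, good to about 4 mm: a listed point, or the origin of a listed thing).
The state is a dict: "time": time; "joint_positions": joint angles; "dq": joint speeds; "tau": joint torques, N m; "tcp_pos": TCP position; "orientation": TCP orientation; "ft_force": force on the tool from outside, world axes, zero at the start; "torque": the same for the moment, N m; "grip_width": finger opening in mm; "gripper_force": force on a finger pad.
Only numpy, scipy, OpenCV 4.12 (cv2) and the standard library are available. Lean on these libraries where they do the work, as an engineer would, in place of code of your own. Each camera call takes 0.05 s, during which the arm holds its last target. There are 200 camera calls.

## Working session

There is one attempt and no reset: what is moved stays moved. The work goes in short steps, Python scripts to look and compute and a tool call to move; the robot and the scene stay as the last step left them, time stands still between calls to the robot, and variables do not carry over. Pictures are saved under pics/ and viewed, at most 10 in all, crops included, and the job is handed in when it is done.

Besides the shell and the picture viewer there is one more tool, called in YAML: its name, and indented under it one key for each argument. apply_moves: Moves the arm, as the interface text tells. Its arguments: {"type":"object","properties":{"increments":{"type":"array"},"force":{"type":"number"}},"required":["increments"]}

```bash
mkdir -p pics && python3 - <<'E'
from plant import manip
import cv2, numpy as np
np.set_printoptions(precision=1,suppress=True)
s=manip.read_state(); print(s['time'],s['tcp_pos'],np.array(s['orientation']).round(3).tolist(),s['grip_width'],manip.grip_depth)
for c in ('scene','top'):
    p,d=manip.capture(c); cv2.imwrite(f'pics/{c}0.png',p)
    print(c,manip.calibration(c)['xyz'])
    for n in ('plunger_top','guard_post','guard_pivot','pin_tip','pump')+(('padlock','nut','spanner','tape_roll','tape_measure') if c=='top' else ()):
        print(c,n,[(round(r['score'],2),np.round(r['point'],0).tolist()) for r in manip.spot_point(n,c)[:2]])
print(manip.read_state()['time'])
E
```

```text
0.0 [201.1 617.7 403.5] [[-0.951, 0.31, -0.001], [0.31, 0.951, -0.003], [-0.0, -0.003, -1.0]] 85.33429869172947 154.70000000000002
scene [ 166.2 -584.3  751.7]
scene plunger_top [(0.59, [534.0, -182.0, 168.0])]
scene guard_post [(0.6, [536.0, -197.0, 203.0])]
scene guard_pivot [(0.72, [541.0, -120.0, 186.0])]
scene pin_tip [(0.5, [466.0, -175.0, 60.0])]
scene pump [(0.9, [533.0, -165.0, -0.0])]
top [390.4 -85.3 967.1]
top plunger_top []
top guard_post [(0.68, [532.0, -201.0, 202.0])]
top guard_pivot [(0.68, [535.0, -124.0, 187.0])]
top pin_tip [(0.38, [466.0, -184.0, 56.0])]
top pump [(0.79, [535.0, -165.0, 0.0])]
top padlock []
top nut [(0.45, [504.0, -59.0, 1.0])]
top spanner [(0.84, [524.0, -260.0, -2.0])]
top tape_roll [(0.85, [670.0, -202.0, 3.0])]
top tape_measure [(0.96, [659.0, -118.0, 1.0])]
0.85
```

View pics/scene0.png

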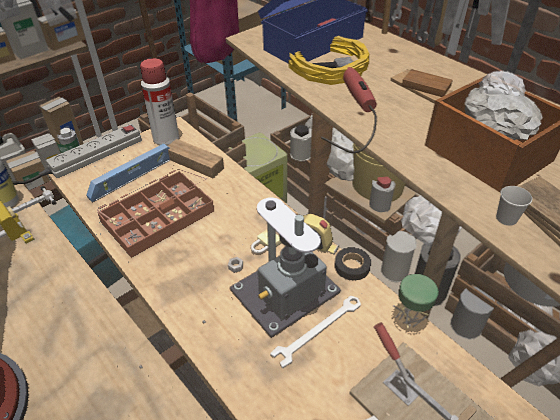

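View pics/top0.png

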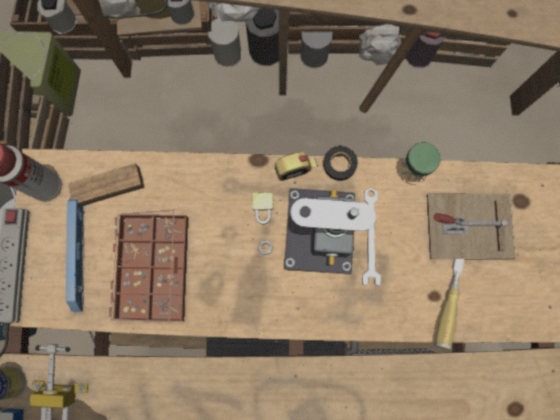

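The scene picture shows the pump upright with the guard covering the knob. The post is at about (299,222) and the brass pin at (264,294) on the front side. The top picture shows the guard from its pivot at (303,211) to the post at (354,213), along -y, with yaw near 0. This matches the network points, so I'll shut the fingers and travel there high.

apply_moves:
  increments:
    - [[-0.2, -0.18, -0.02, 0, 0, 0, 0], [-0.4, -0.36, -0.04, 0, 0, 0, 0], [-0.6, -0.54, -0.06, 0, 0, 0, 0], [-0.8, -0.72, -0.08, 0, 0, 0, 0], [-1, -0.9, -0.1, 0, 0, 0, 0]]

```text
time: 1.35
tcp_pos: [268.9, 500.5, 414.9]
orientation: [[-0.951, 0.31, 0.0], [0.31, 0.951, 0.0], [-0.0, 0.0, -1.0]]
ft_force: [0.9, -0.1, 0.2]
grip_width: 12.7
gripper_force: 0.0
```

apply_moves:
  increments:
    - [[-0.2, -0.18, -0.02, 0, 0, 0, 0], [-0.4, -0.36, -0.04, 0, 0, 0, 0], [-0.6, -0.54, -0.06, 0, 0, 0, 0], [-0.8, -0.72, -0.08, 0, 0, 0, 0], [-1, -0.9, -0.1, 0, 0, 0, 0]]

```text
time: 1.85
tcp_pos: [336.2, 384.0, 425.0]
orientation: [[-0.951, 0.31, 0.0], [0.31, 0.951, 0.0], [-0.0, 0.0, -1.0]]
ft_force: [0.7, 0.7, -0.4]
grip_width: -0.1
gripper_force: 0.0
```

apply_moves:
  increments:
    - [[-0.2, -0.18, -0.02, 0, 0, 0, 0], [-0.4, -0.36, -0.04, 0, 0, 0, 0], [-0.6, -0.54, -0.06, 0, 0, 0, 0], [-0.8, -0.72, -0.08, 0, 0, 0, 0], [-1, -0.9, -0.1, 0, 0, 0, 0]]

```text
time: 2.35
tcp_pos: [403.4, 267.4, 435.1]
orientation: [[-0.951, 0.31, 0.001], [0.31, 0.951, 0.0], [-0.0, 0.001, -1.0]]
ft_force: [-0.4, -0.2, -0.1]
grip_width: -0.2
gripper_force: 0.0
```

apply_moves:
  increments:
    - [[-0.2, -0.18, 0, 0, 0, 0, 0], [-0.4, -0.36, 0, 0, 0, 0, 0], [-0.6, -0.54, 0, 0, 0, 0, 0], [-0.8, -0.72, 0, 0, 0, 0, 0], [-1, -0.9, 0, 0, 0, 0, 0]]

```text
time: 2.85
tcp_pos: [470.6, 150.9, 435.0]
orientation: [[-0.951, 0.309, 0.001], [0.309, 0.951, 0.0], [-0.0, 0.0, -1.0]]
ft_force: [-0.4, 0.3, -0.7]
grip_width: 0.0
gripper_force: 0.0
```

apply_moves:
  increments:
    - [[-0.07, -0.184, 0, 0, 0, 0, 0], [-0.14, -0.368, 0, 0, 0, 0, 0], [-0.21, -0.552, 0, 0, 0, 0, 0], [-0.28, -0.736, 0, 0, 0, 0, 0], [-0.35, -0.92, 0, 0, 0, 0, 0]]

```text
time: 3.35
tcp_pos: [474.9, 52.8, 434.9]
orientation: [[-0.951, 0.309, 0.001], [0.309, 0.951, 0.0], [-0.0, 0.0, -1.0]]
ft_force: [0.6, -0.9, -0.2]
grip_width: 0.3
gripper_force: 0.0
```

apply_moves:
  increments:
    - [[-0.07, -0.184, 0, 0, 0, 0, 0], [-0.14, -0.368, 0, 0, 0, 0, 0], [-0.21, -0.552, 0, 0, 0, 0, 0], [-0.28, -0.736, 0, 0, 0, 0, 0], [-0.35, -0.92, 0, 0, 0, 0, 0]]

```text
time: 3.85
tcp_pos: [479.7, -45.5, 435.0]
orientation: [[-0.951, 0.309, 0.001], [0.309, 0.951, 0.0], [-0.001, 0.0, -1.0]]
ft_force: [0.6, 0.4, 0.5]
grip_width: 0.0
gripper_force: 0.0
```

apply_moves:
  increments:
    - [[-0.07, -0.184, 0, 0, 0, 0, 0], [-0.14, -0.368, 0, 0, 0, 0, 0], [-0.21, -0.552, 0, 0, 0, 0, 0], [-0.28, -0.736, 0, 0, 0, 0, 0], [-0.35, -0.92, 0, 0, 0, 0, 0]]

```text
time: 4.35
tcp_pos: [484.5, -143.8, 434.9]
orientation: [[-0.951, 0.31, 0.001], [0.31, 0.951, -0.0], [-0.0, 0.0, -1.0]]
ft_force: [-0.3, 0.3, -0.4]
grip_width: 0.4
gripper_force: 0.0
```

apply_moves:
  increments:
    - [[-0.07, -0.184, 0, 0, 0, 0.12, 0], [-0.14, -0.368, 0, 0, 0, 0.24, 0], [-0.21, -0.552, 0, 0, 0, 0.36, 0], [-0.28, -0.736, 0, 0, 0, 0.48, 0], [-0.35, -0.92, 0, 0, 0, 0.6, 0]]

```text
time: 4.85
tcp_pos: [489.3, -242.1, 434.9]
orientation: [[-0.704, 0.71, 0.0], [0.71, 0.704, -0.0], [-0.0, 0.0, -1.0]]
ft_force: [-0.2, -0.1, -1.4]
grip_width: -0.0
gripper_force: 0.0
```

```bash
python3 - <<'E'
from plant import manip
import cv2, numpy as np
s=manip.read_state(); print(s['time'],np.round(s['tcp_pos'],1),np.array(s['orientation']).round(3).tolist(),s['joint_positions'])
p,d=manip.capture('wrist'); cv2.imwrite('pics/w1.png',p)
for n in ('guard_post','guard_pivot','plunger_top'):
    print(n,[(round(r['score'],2),np.round(r['point'],0).tolist()) for r in manip.spot_point(n,'wrist')[:2]])
E
```

```text
4.85 [ 489.3 -242.1  434.9] [[-0.704, 0.71, 0.0], [0.71, 0.704, -0.0], [-0.0, 0.0, -1.0]] [11.63632136 24.92925973 18.47078372 96.91320225 -8.91531264 59.5811085
 77.78141093]
guard_post [(0.61, [528.0, -198.0, 202.0]), (0.37, [533.0, -160.0, 2.0])]
guard_pivot [(0.75, [535.0, -124.0, 183.0])]
plunger_top [(0.55, [532.0, -161.0, 4.0])]
```

apply_moves:
  increments:
    - [[0, 0, 0.2, 0, 0, 0, 0], [0, 0, 0.4, 0, 0, 0, 0], [0, 0, 0.55, 0, 0, 0, 0], [0, 0.12, 0.55, 0, 0, 0, 0], [0, 0.25, 0.55, 0, 0, 0, 0]]

```text
time: 5.55
tcp_pos: [507.9, -222.2, 380.2]
orientation: [[-0.708, 0.706, 0.001], [0.706, 0.708, 0.001], [0.0, 0.001, -1.0]]
ft_force: [-0.0, 0.2, 0.1]
grip_width: -0.0
gripper_force: 0.0
```

apply_moves:
  increments:
    - [[0.02, 0.13, 0, 0, 0, 0, 0], [-0.05, 0.235, 0, 0, 0, 0, 0], [-0.127, 0.337, 0, 0, 0, 0, 0], [-0.17, 0.43, 0, 0, 0, 0, 0], [-0.2, 0.515, 0, 0, 0, 0, 0]]

```text
time: 6.05
tcp_pos: [558.7, -201.2, 380.4]
orientation: [[-0.707, 0.707, 0.002], [0.707, 0.707, -0.001], [-0.002, 0.0, -1.0]]
ft_force: [0.2, -2.3, 0.2]
grip_width: -0.1
gripper_force: 0.9
```

apply_moves:
  increments:
    - [[-0.023, 0.128, 0, 0, 0, 0, 0], [-0.023, 0.256, 0, 0, 0, 0, 0], [0, 0.384, 0, 0, 0, 0, 0], [0.043, 0.505, 0, 0, 0, 0, 0], [0.108, 0.616, 0, 0, 0, 0, 0]]

```text
time: 6.55
tcp_pos: [594.0, -148.6, 379.5]
orientation: [[-0.707, 0.707, -0.001], [0.707, 0.707, 0.001], [0.001, 0.0, -1.0]]
ft_force: [0.2, -1.3, -0.3]
grip_width: -0.3
gripper_force: 0.5
```

apply_moves:
  increments:
    - [[0.03, 0.04, 0, 0, 0, 0, 0], [0.056, 0.07, 0, 0, 0, 0, 0], [0.056, 0.07, 0, 0, 0, 0, 0], [0.056, 0.07, 0, 0, 0, 0, 0], [0.056, 0.07, 0, 0, 0, 0, 0]]

```text
time: 7.05
tcp_pos: [594.3, -141.8, 379.8]
orientation: [[-0.706, 0.708, -0.0], [0.708, 0.706, 0.0], [0.0, 0.0, -1.0]]
ft_force: [-0.3, -0.3, -0.7]
grip_width: -0.2
gripper_force: 0.0
```

```bash
python3 - <<'E'
from plant import manip
import cv2, numpy as np
s=manip.read_state(); print(s['time'],np.round(s['tcp_pos'],1))
for c in ('scene','top','wrist'):
    p,d=manip.capture(c); cv2.imwrite(f'pics/{c}2.png',p)
    for n in ('guard_post','guard_pivot','plunger_top','pin_tip'):
        print(c,n,[(round(r['score'],2),np.round(r['point'],0).tolist()) for r in manip.spot_point(n,c)[:2]])
p=[cv2.imread(f'pics/{c}2.png') for c in('scene','top','wrist')]
cv2.imwrite('pics/m2.png',np.hstack([p[0][150:400,180:400],p[1][130:380,220:420],cv2.resize(p[2],(333,250))]))
E
```

```text
7.05 [ 594.3 -141.8  379.8]
scene guard_post [(0.74, [614.0, -129.0, 200.0])]
scene guard_pivot [(0.66, [541.0, -119.0, 183.0])]
scene plunger_top [(0.62, [535.0, -182.0, 168.0])]
scene pin_tip [(0.56, [463.0, -178.0, 60.0])]
top guard_post [(0.54, [466.0, -183.0, 58.0])]
top guard_pivot []
top plunger_top [(0.6, [532.0, -179.0, 172.0])]
top pin_tip [(0.51, [465.0, -180.0, 56.0])]
wrist guard_post [(0.68, [612.0, -126.0, 204.0])]
wrist guard_pivot [(0.95, [535.0, -125.0, 185.0])]
wrist plunger_top [(0.81, [536.0, -182.0, 168.0])]
wrist pin_tip [(0.44, [471.0, -174.0, 59.0])]
```

View pics/m2.png

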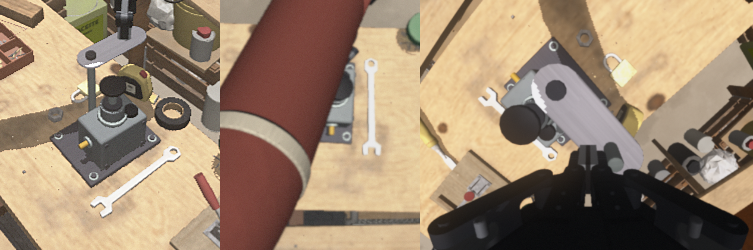

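The combined picture shows the guard swung back, about 1.5 rad: the plate points to the rear and the post is beside the fingers at (613,-127). The black knob is fully clear at (535,-181). Next I move over the knob.

apply_moves:
  increments:
    - [[0, -0.14, 0, 0, 0, 0, 0], [0.02, -0.3, 0, 0, 0, 0, 0], [0.08, -0.5, 0, 0, 0, 0, 0], [0.14, -0.7, 0, 0, 0, 0, 0], [0.14, -0.7, 0.16, 0, 0, 0, 0]]

```text
time: 8.3
tcp_pos: [531.7, -185.3, 365.9]
orientation: [[-0.702, 0.713, 0.002], [0.713, 0.702, -0.004], [-0.004, -0.001, -1.0]]
ft_force: [-0.1, 0.4, 0.4]
grip_width: 0.0
gripper_force: 0.0
```

apply_moves:
  increments:
    - [[0, 0, 0.04, 0, 0, 0, 0], [0, 0, 0.08, 0, 0, 0, 0], [0, 0, 0.12, 0, 0, 0, 0], [0, 0, 0.16, 0, 0, 0, 0], [0, 0, 0.16, 0, 0, 0, 0]]

```text
time: 8.8
tcp_pos: [535.2, -180.7, 347.2]
orientation: [[-0.707, 0.707, -0.001], [0.707, 0.707, 0.0], [0.001, -0.001, -1.0]]
ft_force: [0.7, -0.0, -0.3]
grip_width: -0.2
gripper_force: 0.0
```

apply_moves:
  increments:
    - [[0, 0, 0.05, 0, 0, 0, 0], [0, 0, 0.1, 0, 0, 0, 0], [0, 0, 0.15, 0, 0, 0, 0], [0, 0, 0.2, 0, 0, 0, 0], [0, 0, 0.23, 0, 0, 0, 0]]

```text
time: 9.3
tcp_pos: [535.5, -181.1, 325.6]
orientation: [[-0.707, 0.707, 0.002], [0.707, 0.707, -0.0], [-0.002, 0.001, -1.0]]
ft_force: [-0.8, 1.6, 7.8]
grip_width: -0.2
gripper_force: 3.9
```

apply_moves:
  increments:
    - [[0, 0, 0.01, 0, 0, 0, 0], [0, 0, 0.02, 0, 0, 0, 0], [0, 0, 0.02, 0, 0, 0, 0], [0, 0, 0.02, 0, 0, 0, 0], [0, 0, 0.02, 0, 0, 0, 0]]

```text
time: 9.8
tcp_pos: [535.5, -181.1, 324.1]
orientation: [[-0.707, 0.707, 0.002], [0.707, 0.707, -0.0], [-0.002, 0.001, -1.0]]
ft_force: [-1.8, 0.4, 8.4]
grip_width: -0.2
gripper_force: 4.2
```

apply_moves:
  increments:
    - [[0, 0, 0.01, 0, 0, 0, 0], [0, 0, 0.02, 0, 0, 0, 0], [0, 0, 0.02, 0, 0, 0, 0], [0, 0, 0.02, 0, 0, 0, 0], [0, 0, 0.02, 0, 0, 0, 0]]

```text
time: 10.3
tcp_pos: [535.4, -181.2, 323.7]
orientation: [[-0.707, 0.707, 0.003], [0.707, 0.707, -0.0], [-0.002, 0.002, -1.0]]
ft_force: [-2.9, 2.2, 16.6]
grip_width: -0.2
gripper_force: 8.3
```

apply_moves:
  increments:
    - [[0, 0, -0.1, 0, 0, 0, 0], [0, 0, -0.2, 0, 0, 0, 0], [0, 0, -0.26, 0, 0, 0, 0], [0, 0, -0.26, 0, 0, 0, 0], [0, 0, -0.26, 0, 0, 0, 0]]

```text
time: 10.8
tcp_pos: [534.8, -180.8, 346.0]
orientation: [[-0.707, 0.707, -0.002], [0.707, 0.707, 0.0], [0.001, -0.001, -1.0]]
ft_force: [-0.2, -0.2, 0.7]
grip_width: -0.1
gripper_force: 0.0
```

apply_moves:
  increments:
    - [[0, 0, 0.06, 0, 0, 0, 0], [0, 0, 0.14, 0, 0, 0, 0], [0, 0, 0.22, 0, 0, 0, 0], [0, 0, 0.26, 0, 0, 0, 0], [0, 0, 0.26, 0, 0, 0, 0]]

```text
time: 11.3
tcp_pos: [535.1, -181.2, 323.4]
orientation: [[-0.706, 0.708, 0.001], [0.708, 0.706, 0.001], [-0.0, 0.001, -1.0]]
ft_force: [-4.9, 2.4, 21.0]
grip_width: -0.2
gripper_force: 10.3
```

```bash
python3 - <<'E'
from plant import manip
import cv2, numpy as np
p,d=manip.capture('scene'); cv2.imwrite('pics/s3.png',cv2.resize(p[190:350,200:370],None,fx=3,fy=3,interpolation=cv2.INTER_CUBIC))
for n in ('guard_post','plunger_top','pin_tip','pump'):
    print(n,[(round(r['score'],2),np.round(r['point'],0).tolist()) for r in manip.spot_point(n,'scene')[:2]])
E
```

```text
guard_post [(0.31, [542.0, -126.0, 186.0])]
plunger_top [(0.56, [534.0, -178.0, 151.0])]
pin_tip [(0.65, [536.0, -165.0, 1.0]), (0.44, [451.0, -176.0, 61.0])]
pump [(0.73, [533.0, -165.0, -0.0])]
```

View pics/s3.png

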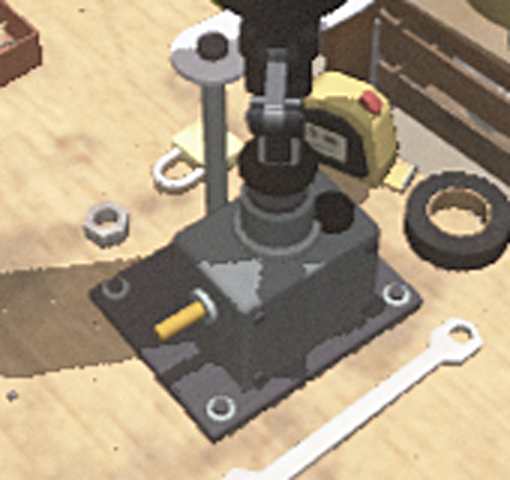

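The crop shows the fingers pressing the knob down and the pin clearly out, tip at (160,333), about 14 mm after two strokes. The guard and the lubricator are in place, so I continue pumping.

apply_moves:
  increments:
    - [[0, 0, -0.1, 0, 0, 0, 0], [0, 0, -0.2, 0, 0, 0, 0], [0, 0, -0.26, 0, 0, 0, 0], [0, 0, -0.26, 0, 0, 0, 0], [0, 0, -0.26, 0, 0, 0, 0]]

```text
time: 12.05
tcp_pos: [534.9, -180.7, 345.7]
orientation: [[-0.707, 0.707, -0.002], [0.707, 0.707, 0.0], [0.002, -0.001, -1.0]]
ft_force: [-0.0, -0.0, 0.1]
grip_width: 0.0
gripper_force: 0.0
```

apply_moves:
  increments:
    - [[0, 0, 0.06, 0, 0, 0, 0], [0, 0, 0.14, 0, 0, 0, 0], [0, 0, 0.22, 0, 0, 0, 0], [0, 0, 0.26, 0, 0, 0, 0], [0, 0, 0.26, 0, 0, 0, 0]]

```text
time: 12.55
tcp_pos: [535.1, -181.2, 323.2]
orientation: [[-0.707, 0.708, 0.001], [0.708, 0.707, 0.001], [-0.0, 0.001, -1.0]]
ft_force: [-4.4, 1.6, 20.1]
grip_width: 0.1
gripper_force: 9.9
```

apply_moves:
  increments:
    - [[0, 0, -0.1, 0, 0, 0, 0], [0, 0, -0.2, 0, 0, 0, 0], [0, 0, -0.26, 0, 0, 0, 0], [0, 0, -0.26, 0, 0, 0, 0], [0, 0, -0.26, 0, 0, 0, 0]]

```text
time: 13.05
tcp_pos: [534.9, -180.8, 345.7]
orientation: [[-0.707, 0.707, -0.002], [0.707, 0.707, 0.0], [0.002, -0.001, -1.0]]
ft_force: [0.4, 0.4, -0.6]
grip_width: -0.4
gripper_force: 0.0
```

apply_moves:
  increments:
    - [[0, 0, 0.06, 0, 0, 0, 0], [0, 0, 0.14, 0, 0, 0, 0], [0, 0, 0.22, 0, 0, 0, 0], [0, 0, 0.26, 0, 0, 0, 0], [0, 0, 0.26, 0, 0, 0, 0]]

```text
time: 13.55
tcp_pos: [535.1, -181.2, 323.2]
orientation: [[-0.706, 0.708, 0.001], [0.708, 0.706, 0.001], [-0.0, 0.001, -1.0]]
ft_force: [-5.3, 2.2, 19.7]
grip_width: 0.1
gripper_force: 9.9
```

apply_moves:
  increments:
    - [[0, 0, -0.1, 0, 0, 0, 0], [0, 0, -0.2, 0, 0, 0, 0], [0, 0, -0.26, 0, 0, 0, 0], [0, 0, -0.26, 0, 0, 0, 0], [0, 0, -0.26, 0, 0, 0, 0]]

```text
time: 14.05
tcp_pos: [534.9, -180.8, 345.7]
orientation: [[-0.707, 0.707, -0.002], [0.707, 0.707, 0.0], [0.002, -0.001, -1.0]]
ft_force: [-0.0, 0.6, -0.5]
grip_width: 0.2
gripper_force: 0.0
```

apply_moves:
  increments:
    - [[0, 0, 0.06, 0, 0, 0, 0], [0, 0, 0.14, 0, 0, 0, 0], [0, 0, 0.22, 0, 0, 0, 0], [0, 0, 0.26, 0, 0, 0, 0], [0, 0, 0.26, 0, 0, 0, 0]]

```text
time: 14.55
tcp_pos: [535.1, -181.2, 323.2]
orientation: [[-0.707, 0.708, 0.001], [0.708, 0.707, 0.001], [-0.0, 0.001, -1.0]]
ft_force: [-4.7, 2.5, 18.7]
grip_width: -0.1
gripper_force: 9.8
```

apply_moves:
  increments:
    - [[0, 0, -0.1, 0, 0, 0, 0], [0, 0, -0.2, 0, 0, 0, 0], [0, 0, -0.26, 0, 0, 0, 0], [0, 0, -0.26, 0, 0, 0, 0], [0, 0, -0.26, 0, 0, 0, 0]]

```text
time: 15.05
tcp_pos: [534.9, -180.8, 345.7]
orientation: [[-0.707, 0.708, -0.002], [0.708, 0.707, 0.0], [0.001, -0.001, -1.0]]
ft_force: [-0.8, 0.0, 0.2]
grip_width: -0.1
gripper_force: 0.0
```

```bash
python3 - <<'E'
from plant import manip
import cv2, numpy as np
p,d=manip.capture('scene'); cv2.imwrite('pics/s4.png',cv2.resize(p[190:350,200:370],None,fx=3,fy=3,interpolation=cv2.INTER_CUBIC))
for n in ('guard_post','plunger_top','pin_tip','pump'):
    print(n,[(round(r['score'],2),np.round(r['point'],0).tolist()) for r in manip.spot_point(n,'scene')[:2]])
E
```

```text
guard_post [(0.62, [613.0, -129.0, 199.0])]
plunger_top [(0.95, [533.0, -180.0, 170.0])]
pin_tip [(0.52, [614.0, -128.0, 201.0]), (0.41, [442.0, -174.0, 57.0])]
pump [(0.55, [532.0, -164.0, 2.0])]
```

View pics/s4.png

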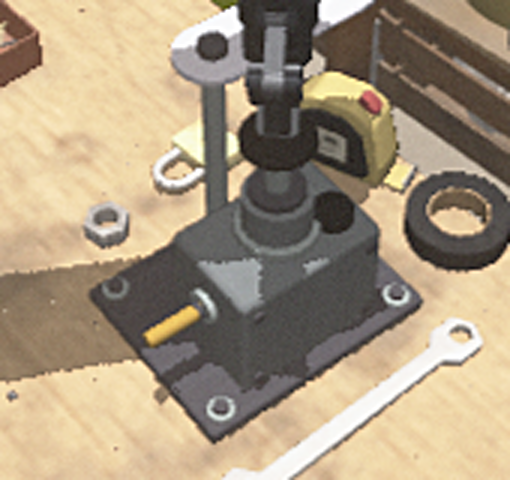

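Pin tip moved from (160,333) to (148,340), which is less than five full strokes should give and no dark band shows. I'll quantify it from the pictures.

```bash
cat > pinm.py <<'E'
from plant import manip
import cv2, numpy as np
def tip(full,yaw=0.0,o=(535,-181)):
    """extent of yellow pixels along projected pin axis, mm in front of the plunger axis"""
    c=manip.calibration('scene'); R=np.array(c['rotation']); t=np.array(c['xyz'],float)
    s=np.arange(45,110,0.5)
    P=np.c_[o[0]-s*np.cos(yaw),o[1]-s*np.sin(yaw),np.full(len(s),60.)]
    uv=cv2.projectPoints((P-t)@R,np.zeros(3),np.zeros(3),np.array(c['camera_matrix']),np.array(c['dist'],float))[0][:,0]
    h=cv2.cvtColor(full,cv2.COLOR_BGR2HSV)
    m=(h[...,0]>10)&(h[...,0]<35)&(h[...,1]>150)&(h[...,2]>100)
    x0,y0=uv.min(0).astype(int)-8; x1,y1=uv.max(0).astype(int)+8
    ys,xs=np.nonzero(m[y0:y1,x0:x1]); q=np.c_[xs+x0,ys+y0]
    i=np.argmin(((q[:,None]-uv[None])**2).sum(2),1)
    dd=np.sqrt(((q-uv[i])**2).sum(1))
    k=dd<5
    return len(q),uv[0].round(),uv[-1].round(),np.percentile(s[i[k]],[2,25,50,75,98]) if k.any() else None
E
python3 - <<'E'
from pinm import *
for f in ('scene0','scene2'): print(tip(cv2.imread(f'pics/{f}.png')))
for f in ('s3','s4'):
    im=np.zeros((420,560,3),np.uint8); im[190:350,200:370]=cv2.resize(cv2.imread(f'pics/{f}.png'),(170,160),interpolation=cv2.INTER_AREA)
    print(tip(im))
c=[cv2.imread(f'pics/{f}.png')[270:320,245:290] for f in('scene0','scene2')]+[cv2.resize(cv2.imread(f'pics/{f}.png'),(170,160),interpolation=cv2.INTER_AREA)[80:130,45:90] for f in('s3','s4')]
cv2.imwrite('pics/cmp.png',cv2.resize(np.hstack(c),None,fx=4.4,fy=4.4,interpolation=cv2.INTER_NEAREST))
E
```

```text
(9, array([272., 292.]), array([242., 313.]), array([53.58, 54.5 , 55.5 , 60.  , 66.68]))
(9, array([272., 292.]), array([242., 313.]), array([53.98, 57.5 , 65.5 , 67.  , 68.26]))
(2, array([272., 292.]), array([242., 313.]), array([55.31 , 58.875, 62.75 , 66.625, 70.19 ]))
(3, array([272., 292.]), array([242., 313.]), array([59.02, 59.25, 59.5 , 59.75, 59.98]))
```

View pics/cmp.png

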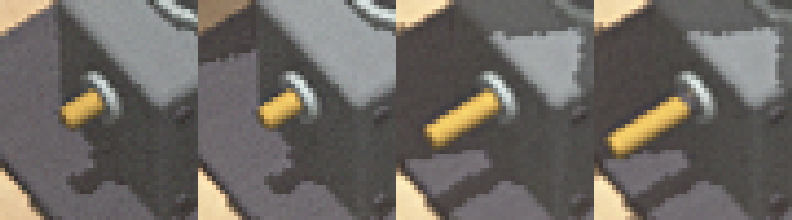

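In the comparison tiles the tip goes from (68,118) to (430,135) to (615,145), and in the last one a dark band shows between boss and brass at (690,97). The network tips, x = 465, 451 and 442, fit a pin that started about 14 mm out and now stands about 37 mm proud, so it is fully out. I'll retreat straight up.

apply_moves:
  increments:
    - [[0, 0, -0.2, 0, 0, 0, 0], [0, 0, -0.4, 0, 0, 0, 0], [0, 0, -0.6, 0, 0, 0, 0], [0, 0, -0.8, 0, 0, 0, 0], [0, 0, -1, 0, 0, 0, 0]]

```text
time: 15.8
tcp_pos: [535.0, -180.9, 447.2]
orientation: [[-0.707, 0.708, -0.001], [0.708, 0.707, 0.0], [0.0, -0.0, -1.0]]
ft_force: [-0.1, -1.0, 0.1]
grip_width: 0.0
gripper_force: 0.0
```

apply_moves:
  increments:
    - [[0, 0, 0, 0, 0, 0, 0], [0, 0, 0, 0, 0, 0, 0], [0, 0, 0, 0, 0, 0, 0], [0, 0, 0, 0, 0, 0, 0], [0, 0, 0, 0, 0, 0, 0]]

```text
time: 16.3
tcp_pos: [535.0, -180.9, 445.8]
orientation: [[-0.707, 0.708, -0.002], [0.708, 0.707, 0.0], [0.002, -0.001, -1.0]]
ft_force: [-0.7, -0.1, 0.5]
grip_width: 0.1
gripper_force: 0.0
```

```bash
python3 - <<'E'
from plant import manip
import cv2, numpy as np
p,d=manip.capture('scene'); cv2.imwrite('pics/s5.png',cv2.resize(p[190:350,200:370],None,fx=3,fy=3,interpolation=cv2.INTER_CUBIC))
for n in ('guard_post','plunger_top','pin_tip','pump'):
    print(n,[(round(r['score'],2),np.round(r['point'],0).tolist()) for r in manip.spot_point(n,'scene')[:2]])
E
```

```text
guard_post [(0.85, [612.0, -130.0, 202.0]), (0.41, [528.0, -262.0, -1.0])]
plunger_top [(0.63, [534.0, -181.0, 169.0]), (0.22, [444.0, -174.0, 60.0])]
pin_tip [(0.68, [442.0, -176.0, 58.0])]
pump [(0.76, [533.0, -164.0, -0.0]), (0.4, [444.0, -175.0, 60.0])]
```

View pics/s5.png

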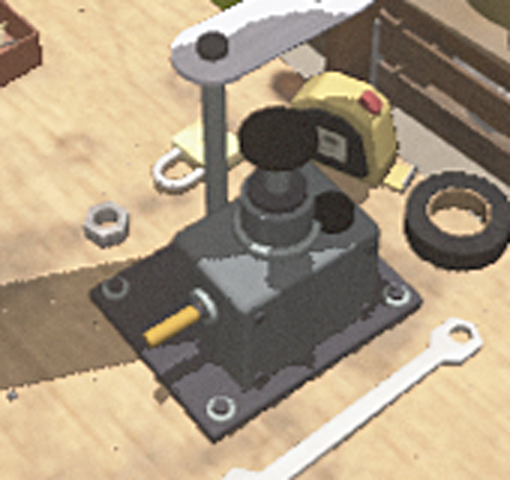

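The picture shows the plunger up (knob at (275,140)), the guard aside, the pin out with its dark band at (203,308) and tip at (148,340), and nothing shifted. I'll hand in the job.

```bash
python3 -c "
from plant import manip
print(manip.finish_job())"
```

```text
the job is handed in; nothing more can be done
None
```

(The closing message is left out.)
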